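# Back the bench winch off one notch

## Robot

A 6-joint arm with a two-finger parallel gripper is mounted at the origin on a cart in front of the work surface, level with it; the furniture and walls round the work are solid. World frame = base frame: x ahead of the robot, y to its left, z up, the work surface at z = 0. Lengths are in mm, angles in rad, forces in N, time in s.
With the tool pointing down it reaches from about 275 to 775 mm from the base axis. Payload 14.6 kg.
Tool frame: the origin (TCP) lies midway between the tips of the shut fingers; the grasp point (between the pads) lies 19 mm behind it; z points along the fingers, y is the line along which they close (so a half turn about z gives the same grasp; the last joint's range is limited). The gripper opens to 85 mm and grips with 20 to 120 N. Pads are 22 mm wide; open, the fingers measure 114 mm over their backs; the gripper's body (76 mm by 85 mm) begins 54 mm behind the grasp point. The pads swing forward as they close: fully open they stand 13 mm farther back than shut.
Start: joints at [1.059, 0.263, -0.048, 1.259, 0, 1.415], TCP at [183.375, 491.937, 231.278] pointing down, gripper open.
Joint ranges: [-2.65, 2.65], [-0.89, 1.7], [-1.18, 1.37], [-2.13, 2.11], [-1.35, 1.29], [-3.14, 3.14]. Speed limits (rad/s): [1.89, 1.89, 2.57, 2.79, 3.14, 3.14].

## Interface

Orientations are given as [roll, pitch, yaw] about the fixed x, y, z axes, in that order (R = Rz(yaw) Ry(pitch) Rx(roll)).
In Python, from rig import sensors, cams, bot gives the robot as it stands.
- The arm moves only by the tool apply_moves, never from a script. Its argument "moves" is a list of rows, each an object of numbers: "wx", "wy", "wz": the turn, a rotation vector about the tool's x, y, z in degrees; "dx", "dy", "dz": the shift along the tool's x, y, z in cm; "hand": the opening, from 0 (shut) to 1 (fully open). A call has 1 to 5 rows; each row shifts and turns the commanded pose from where the row before left it, along the tool's axes as they then stand; what a row does not reach is not made up. A row lasts 1/12 s, in which the tool goes at most 41.7 mm and 7.16 degrees, less where a joint would pass 70% of its speed; a pose out of reach is approached as far as the arm can. A call is refused whole if a number of a shift passes 4.17 or a number of a turn 7.16, either way. A call with a gripper value outside its range is refused whole. The fingers move at their own pace and stop on an object; the grip force is fixed at half the most. Time passes only in rows, so rows that do not move let the fingers close. It gives the time, the measured TCP pose, the force, the opening and the grip force at its end, in the units of the state.
- sensors.sense(): the state, without advancing time (a new reading comes with each control period).
- cams.read_camera(name): name is "scene" or "top" or "wrist"; returns (picture, depth): 384x512x3 uint8, blue, green, red; 384x512 float32, mm along the optical axis (not along the pixel's ray), 0 where there is no reading.
- cams.calibration(name): a dict with "fov_y" (degrees; the focal length in pixels is half the picture's height over the tangent of half this angle, whatever the lens; pixels are square), "cx", "cy" (the principal point, pixels), "R" (3x3) and "t" (3): a world point X has camera coordinates R X + t. Camera axes: x right, y down, z forward; pixel columns grow to the right and rows downward; lengths in mm; the calibration is good to about 2 mm. A picture is of the moment at which its call begins: read the wrist's pose just before it. calibration takes no time and is no camera call; for the wrist camera it gives the pose at the moment of the call.
- bot.sign_off(): hands the job in; it is judged then, once.
The state is a dict: "time_s": time; "joint_pos": joint angles; "joint_velocities": joint speeds; "effort": joint torques, N m; "tcp_pos": TCP position; "orientation": TCP orientation; "wrist_force": force on the tool from outside, world axes, zero at the start; "wrist_torque": the same for the moment, N m; "opening": opening from 0.0 (shut) to 1.0 (fully open); "finger_force": force on a finger pad.
Only numpy, scipy, OpenCV 4.12 (cv2) and the standard library are available. Lean on these libraries where they do the work, as an engineer would, in place of code of your own. Each camera call takes 0.05 s, during which the arm holds its last target. There are 200 camera calls.

## Task

The small hand winch on the bench is wound one notch too far. Using only the fingertips and pushing gently, without pinching anything, tip its pawl up out of the teeth and over until it stays back by itself, push the top of the spoked star wheel toward the robot (backward) by exactly one tooth, then tip the pawl back down so that it sits in the next notch. Leave the tools lying round the winch where they are.

Things in the scene. Friction and masses are not known exactly. Their poses are not given: they have to be found in the camera images.
- winch: dark steel hand winch fixed to the bench, base plate 170 x 104 mm, 12 mm thick, cheeks up to 113 mm high, drum between them empty. Origin: on the bench under the axle, midway between the cheeks. x points away from the robot (turned up to 0.45 rad either way), y to the left along the axle, z up. Points below are given as x, y, z in mm in this frame.
- ratchet (a point): centre of the ratchet wheel, on the axle, at (0, 48, 88). It has 8 saw teeth (crest radius 39 mm, notch radius 31 mm, 11 mm thick) and stands outside the left cheek; the pawl lies on its robot side.
- pawl_pivot (a point): pivot of the pawl, at (-65, 48, 101). The pawl's nose and its finger lever both point up and away from the robot when it sits in the teeth; pushing the lever's bar toward the robot lifts the nose. Its weight drops it into the teeth below about 0.5 rad and holds it tipped back above about 0.6. Light: under 2 N at the bar moves it.
- pawl (a joint): angle of the pawl (rad): between -0.03 and 0.07 when its nose sits in a notch, 0.11 to 0.16 when it rests on a tooth crest, 1.15 when tipped right back toward the robot against its stop.
- pawl_bar (a point): a point on the pawl's cross bar, a steel bar 11 mm thick along y, 45 mm from the pivot, sticking out to the left of the ratchet from y = 54 to 102 mm; this point at y = 82. In the teeth it is at about x = -44, z = 140; tipped right back at x = -92, z = 136.
- star_wheel (a joint): angle of ratchet and star wheel together (rad), growing backward (top toward the robot). One notch is 0.785. Starts between -0.2 and 0; at about 0 a tooth bears on the pawl and is blocked. One notch back the pawl drops home from about 0.43 to 0.80; beyond that it stands on a crest. Friction holds the wheel where it is left; 2 to 4 N at a knob moves it.
- spoke_knob (a point): centre of the wooden ball knob (18 mm) of the spoke that points up and leans away from the robot at the start. Four such spokes, 10 mm steel rods at right angles, stand out from the axle in the plane y = -68; knob centres 63 mm from the axle. At joint 0 this knob is at about (24, -68, 146), one notch back at (-24, -68, 146).
- solder_tin: low round metal tin, 49 mm across, 20 mm high; lies loose on the bench near the winch; leave it alone. Origin: centre of its underside
- graver_1: graver with a ball-shaped wooden handle, 117 mm long, 32 mm high; lies loose on the bench near the winch; leave it alone. Origin: centre of its underside
- loupe: small folding magnifier, 69 mm long, 14 mm high; lies loose on the bench near the winch; leave it alone. Origin: centre of its underside
- ring_clamp: waisted wooden ring clamp, 104 mm long, 30 mm high; lies loose on the bench near the winch; leave it alone. Origin: centre of its underside
- pliers_flat: pliers, 124 mm long, 10 mm high; lies loose on the bench near the winch; leave it alone. Origin: centre of its underside
- needle_file_1: thin needle file, 142 mm long, 9 mm high; lies loose on the bench near the winch; leave it alone. Origin: centre of its underside

How it is judged (in metres and radians):
On the way, in this order (a step that is already met when the one before it is completed fails the run):
1. the pawl is tipped back clear of the teeth while the wheel stays where it was (value of joint pawl above 0.9 rad and value of joint star_wheel between -0.3 and 0.15 rad), for 0.2 s.
2. with the pawl back, the wheel is pushed backward one notch (value of joint pawl above 0.9 rad and value of joint star_wheel between 0.43 and 0.84 rad), for 0.2 s.
3. the pawl is tipped down into the next notch (value of joint pawl below 0.09 rad and value of joint star_wheel between 0.43 and 0.84 rad), for 0.2 s.
At the end, for the whole second after the job is handed in: The pawl's nose sits in the teeth (joint below 0.09 rad) with the wheel one notch back of where it started (joint between 0.43 and 0.84 rad), both at rest (all of step 3 and velocity of joint star_wheel between -0.05 and 0.05 rad/s and velocity of joint pawl between -0.05 and 0.05 rad/s); the robot touches nothing.
It fails at once if the wheel is turned back past one and a half notches (value of joint star_wheel above 1.2 rad).
It fails at once if the wheel is wound forward half a notch (value of joint star_wheel below -0.5 rad).
It fails at once if the pawl is pinched or pushed hard (over 20 N) (contact force between the fingers and pawl above 20 N).
It fails at once if the wheel is pinched or pushed hard (over 20 N) (contact force between the fingers and star_wheel above 20 N).
It fails at once if a tool lying round the winch is moved over 30 mm or lifted (distance of any of solder_tin, graver_1, loupe, ring_clamp, pliers_flat, needle_file_1 from where it was at the start of the episode above 0.03 m).
It also fails if it takes over 45 s, if anything falls off the work surface, if the arm or the gripper's body presses on something with over 40 N, if the wrist force passes 120 N, or if a joint passes its speed limit or range.

## Working session

There is one attempt and no reset: what is moved stays moved. The work goes in short steps, Python scripts to look and compute and a tool call to move; the robot and the scene stay as the last step left them, time stands still between calls to the robot, and variables do not carry over. Pictures are saved under pics/ and viewed, at most 10 in all, crops included, and the job is handed in when it is done.

Besides the shell and the picture viewer there is one more tool, called after "Request:" as name([rows], argument=value, ...), one row to a line, values as JSON. apply_moves: Moves the arm, as the interface text tells. Its arguments: {"type":"object","properties":{"moves":{"type":"array","items":{"type":"object","properties":{"wx":{"type":"number"},"wy":{"type":"number"},"wz":{"type":"number"},"dx":{"type":"number"},"dy":{"type":"number"},"dz":{"type":"number"},"hand":{"type":"number"}}}}},"required":["moves"]}

```bash
mkdir -p pics
python3 - <<'E'
from rig import sensors,cams,bot
import cv2,numpy as np
s=sensors.sense();print(s)
for n in ["scene","top"]:
    p,d=cams.read_camera(n);cv2.imwrite(f"pics/{n}0.png",p);np.save(f"{n}0.npy",d);c=cams.calibration(n);print(n,c)
E
```

```text
{'time_s': 0.0, 'joint_pos': array([ 1.05870261e+00,  2.63499442e-01, -4.89350895e-02,  1.25940747e+00,
        2.63195709e-06,  1.41550568e+00]), 'joint_velocities': array([-0.00158671, -0.00033711, -0.00017959,  0.00093199, -0.00101916,
       -0.00014388]), 'effort': array([ 1.56475027e-03, -6.37618375e+01,  3.84564078e+01,  1.38928596e-02,
        2.04385287e-05, -1.71163563e-06]), 'tcp_pos': array([183.23350532, 491.68868236, 230.83795293]), 'orientation': array([-3.14055997e+00, -1.64331565e-04,  2.78478949e+00]), 'wrist_force': array([-0.47985412, -0.26733092, -0.20740098]), 'wrist_torque': array([ 0.04258439, -0.00821113, -0.04106998]), 'finger_force': 0.0, 'opening': 0.9981839795800478}
scene {'fov_y': 48.878961457487044, 'cx': 263.385354092258, 'cy': 190.7307531066696, 'R': array([[ 0.65374136, -0.75671676, -0.00140776],
       [-0.37851752, -0.32539614, -0.8665113 ],
       [ 0.65524554,  0.56700714, -0.49915547]]), 't': array([-319.3852649 ,  322.70643916,  693.60162144])}
top {'fov_y': 44.277225740767186, 'cx': 256.7853784399357, 'cy': 188.88211947439223, 'R': array([[-0.01000619, -0.99976713, -0.01911962],
       [-0.9891019 ,  0.01270463, -0.14668345],
       [ 0.1468922 ,  0.01744351, -0.98899869]]), 't': array([ 47.71352812, 547.78290345, 977.77838584])}
```

View pics/scene0.png

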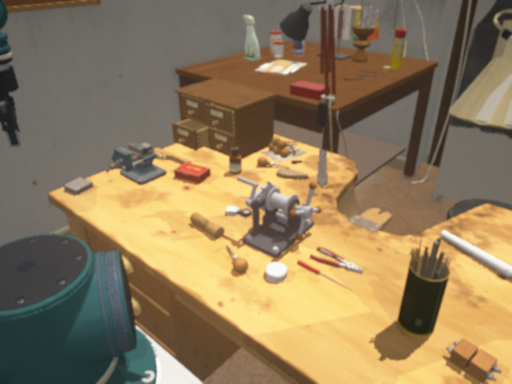

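View pics/top0.png

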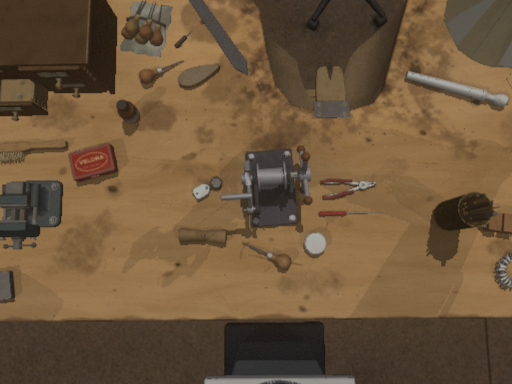

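```bash
cat > h.py <<'E'
import numpy as np,cv2
from rig import sensors,cams,bot
def f(c): return 192/np.tan(np.radians(c["fov_y"]/2))
def cloud(n,d,c=None):
    c=c or cams.calibration(n);v,u=np.mgrid[:384,:512]
    P=np.stack([(u-c["cx"])/f(c)*d,(v-c["cy"])/f(c)*d,d],-1)
    return (P-c["t"])@c["R"]
def proj(c,X):
    q=np.atleast_2d(X)@c["R"].T+c["t"];return q[:,:2]/q[:,2:]*f(c)+[c["cx"],c["cy"]]
E
python3 - <<'E'
from h import *
d=np.load("top0.npy");W=cloud("top",d)
roi=np.zeros((384,512),bool);roi[140:235,215:320]=1
z=W[...,2]
print("bench z",np.median(z[240:260,330:380]))
m=roi&(z>6)&(z<18)&(d>0)
m2=cv2.morphologyEx(m.astype(np.uint8),cv2.MORPH_OPEN,np.ones((3,3)))
n,l,st,_=cv2.connectedComponentsWithStats(m2);print(st[1:])
hull=W[(roi&(z>6)&(d>0)&(cv2.morphologyEx((roi&(z>6)).astype(np.uint8),cv2.MORPH_OPEN,np.ones((3,3)))>0))]
k=W[m2>0][:,:2].astype(np.float32);print(cv2.minAreaRect(k))
p=cv2.imread("pics/top0.png");c=p[135:240,210:325]
dd=z[135:240,210:325]
col=cv2.applyColorMap(np.clip(dd*1.5,0,255).astype(np.uint8),cv2.COLORMAP_JET)
s=cv2.imread("pics/scene0.png")[165:270,215:330]
big=lambda a:cv2.resize(a,None,fx=3.4,fy=3.4,interpolation=cv2.INTER_CUBIC)
cv2.imwrite("pics/c1.png",np.hstack([big(c),big(s)]))
E
```

```text
bench z -0.042692508906939944
[[ 246  148   47   23  725]
 [ 215  176    7   12   61]
 [ 250  178   48   49 1523]
 [ 252  199    3    5   15]]
((555.38720703125, 46.767818450927734), (170.42530822753906, 176.40231323242188), 3.8232171535491943)
```

View pics/c1.png

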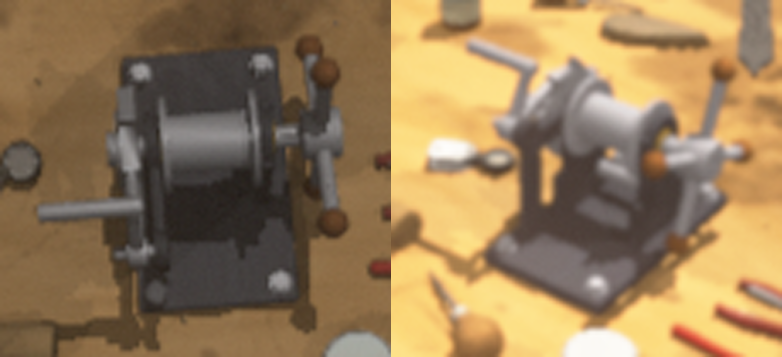

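Run:
```python
from h import *
for n,(v0,v1,u0,u1) in {"top":(135,240,210,325),"scene":(165,270,215,330)}.items():
    d=np.load(n+"0.npy");W=cloud(n,d);z=W[...,2];p=cv2.imread(f"pics/{n}0.png")
    roi=np.zeros((384,512),bool);roi[v0:v1,u0:u1]=1
    if n=="top":
        m2=cv2.morphologyEx((roi&(z>6)&(z<18)).astype(np.uint8),cv2.MORPH_OPEN,np.ones((3,3)))
        nn,l,st,_=cv2.connectedComponentsWithStats(m2)
        k=W[(l==1)|(l==3)][:,:2].astype(np.float32);print("plate",cv2.minAreaRect(k))
    b=p.astype(int);br=roi&(b[...,2]-b[...,0]>35)&(z>25)&(z<170)&(d>0)
    nn,l,st,_=cv2.connectedComponentsWithStats(br.astype(np.uint8))
    for i in range(1,nn):
        if st[i,4]>8: q=W[l==i];print(n,"brown",st[i],np.median(q,0).round(1),q.min(0).round(),q.max(0).round())
    gr=roi&(z>115)&(z<170)
    nn,l,st,_=cv2.connectedComponentsWithStats(gr.astype(np.uint8))
    for i in range(1,nn):
        if st[i,4]>8: q=W[l==i];print(n,"high",st[i],q.mean(0).round(1),q.min(0).round(),q.max(0).round());
        if st[i,4]>60 and n=="top":
            q=q[q[:,1]>q[:,1].max()-48];print(np.polyfit(q[:,1],q[:,0],1),q.mean(0))
```

```text
plate ((557.803466796875, 10.61092758178711), (170.42530822753906, 103.92724609375), 3.8232171535491943)
top brown [297 145   8   8  45] [630.  -51.4  70.1] [622. -60.  64.] [638. -45.  74.]
top brown [302 152   8   8  50] [595.4 -56.4 152.3] [589. -63. 146.] [603. -49. 156.]
top brown [304 197   8   8  49] [513.1 -61.  118.7] [506. -68. 112.] [520. -53. 123.]
top brown [210 230  16  10 132] [450.7 126.3  28.1] [442. 111.  25.] [462. 144.  33.]
top high [301 152   9  17 103] [591.4 -54.6 142.6] [578. -63. 115.] [603. -47. 156.]
[6.87877753e-02 5.95121845e+02] [591.36787072 -54.57327512 142.55760162]
top high [221 167  31  40 331] [533.6  69.5 132.9] [503.  51. 115.] [582. 109. 149.]
[ -0.7531279  590.00157346] [529.18154819  80.75656922 138.50444668]
top high [284 167   2  12  20] [569.3 -15.6 117.4] [558. -17. 115.] [581. -14. 120.]
top high [257 169   2  12  20] [566.9  38.5 117.7] [555.  37. 115.] [578.  40. 120.]
top high [303 196   9   9  55] [513.8 -59.9 118.5] [506. -67. 115.] [521. -51. 123.]
scene brown [230 165  12   3  24] [716.3 314.5  28.6] [709. 307.  25.] [737. 333.  3
[... 794 characters left out ...]
]
scene brown [215 224   8   7  39] [450.7 114.2  29.4] [437. 108.  26.] [460. 130.  32.]
scene brown [296 234   7   6  39] [544.5 -63.9  33.5] [539. -69.  27.] [554. -55.  41.]
scene brown [234 257  13  10  90] [390.5 -18.5  29.5] [380. -30.  25.] [406.  -3.  34.]
scene high [237 176  36  22 229] [530.4  64.1 131.7] [502.  47. 115.] [583. 110. 148.]
scene high [307 182  10  20 100] [589.3 -58.8 138.4] [579. -66. 115.] [603. -51. 156.]
scene high [270 187   7   5  16] [565.5  35.8 117.5] [555.  34. 115.] [578.  39. 120.]
scene high [289 194   6   5  14] [568.  -18.3 117.2] [558. -21. 115.] [577. -15. 118.]
scene high [289 209   8   6  34] [512.2 -64.2 119.1] [506. -70. 116.] [522. -56. 123.]
```

Request:
apply_moves([
  {"wz":-6.06,"hand":0},
  {"wz":-6.06,"hand":0},
  {"wz":-6.06,"hand":0},
  {"wz":-6.06,"hand":0},
  {"dx":-2.4,"dy":-3,"hand":0},
])

```text
$.moves[0]: bad value
```

Request:
apply_moves([
  {"dx":-2.4,"dy":-3,"hand":0},
  {"dx":-2.4,"dy":-3,"hand":0},
  {"dx":-2.4,"dy":-3,"hand":0},
  {"dx":-2.4,"dy":-3,"hand":0},
  {"dx":-2.4,"dy":-3,"hand":0},
])

```text
$.moves[0]: bad value
```

Request:
apply_moves([
  {"dx":-2.4,"dy":-3,"hand":0},
  {"dx":-2.4,"dy":-3,"hand":0},
  {"dx":-2.4,"dy":-3,"hand":0},
  {"dx":-2.4,"dy":-3,"hand":0},
  {"hand":0},
])

```text
$.moves[0]: bad value
```

Request:
apply_moves([
  {"dx":0,"dy":0,"dz":0,"wx":0,"wy":0,"wz":-6.06,"hand":0},
  {"dx":0,"dy":0,"dz":0,"wx":0,"wy":0,"wz":-6.06,"hand":0},
  {"dx":0,"dy":0,"dz":0,"wx":0,"wy":0,"wz":-6.06,"hand":0},
  {"dx":0,"dy":0,"dz":0,"wx":0,"wy":0,"wz":-6.06,"hand":0},
])

```text
time_s: 0.43
tcp_pos: [183.3, 491.8, 231.0]
orientation: [-3.141, -0.0, -3.07]
wrist_force: [-0.3, -0.6, 0.0]
opening: 0.456
finger_force: 0.0
```

Request:
apply_moves([
  {"dx":-2.4,"dy":-3,"dz":0,"wx":0,"wy":0,"wz":0,"hand":0},
  {"dx":-2.4,"dy":-3,"dz":0,"wx":0,"wy":0,"wz":0,"hand":0},
  {"dx":-2.4,"dy":-3,"dz":0,"wx":0,"wy":0,"wz":0,"hand":0},
  {"dx":-2.4,"dy":-3,"dz":0,"wx":0,"wy":0,"wz":0,"hand":0},
  {"dx":-2.4,"dy":-3,"dz":0,"wx":0,"wy":0,"wz":0,"hand":0},
])

```text
time_s: 0.85
tcp_pos: [313.7, 348.7, 231.2]
orientation: [-3.141, -0.0, -3.075]
wrist_force: [0.8, 1.2, 0.3]
opening: 0.004
finger_force: 0.0
```

Request:
apply_moves([
  {"dx":-2.4,"dy":-3,"dz":0,"wx":0,"wy":0,"wz":0,"hand":0},
  {"dx":-2.4,"dy":-3,"dz":0,"wx":0,"wy":0,"wz":0,"hand":0},
  {"dx":-2.4,"dy":-3,"dz":0,"wx":0,"wy":0,"wz":0,"hand":0},
  {"dx":-2.4,"dy":-3,"dz":0,"wx":0,"wy":0,"wz":0,"hand":0},
  {"dx":-2.4,"dy":-3,"dz":0,"wx":0,"wy":0,"wz":0,"hand":0},
])

```text
time_s: 1.27
tcp_pos: [443.5, 206.7, 231.2]
orientation: [-3.142, -0.0, -3.075]
wrist_force: [-0.3, 0.9, -0.5]
opening: -0.003
finger_force: 0.0
```

Request:
apply_moves([
  {"dx":-2.4,"dy":-3,"dz":0,"wx":0,"wy":0,"wz":0,"hand":0},
  {"dx":-2.4,"dy":-3,"dz":0,"wx":0,"wy":0,"wz":0,"hand":0},
  {"dx":-2.4,"dy":-3,"dz":0,"wx":0,"wy":0,"wz":0,"hand":0},
  {"dx":-2.4,"dy":-3,"dz":0,"wx":0,"wy":0,"wz":0,"hand":0},
  {"dx":0,"dy":0,"dz":0,"wx":0,"wy":0,"wz":0,"hand":0},
])

```text
time_s: 1.68
tcp_pos: [550.0, 90.7, 230.2]
orientation: [-3.141, -0.0, -3.079]
wrist_force: [0.1, 0.0, -0.7]
opening: 0.004
finger_force: 0.0
```

Request:
apply_moves([
  {"dx":0,"dy":0.4,"dz":2.5,"wx":0,"wy":0,"wz":0,"hand":0},
  {"dx":0,"dy":0,"dz":2.5,"wx":0,"wy":0,"wz":0,"hand":0},
  {"dx":0,"dy":0,"dz":2.5,"wx":0,"wy":0,"wz":0,"hand":0},
  {"dx":0,"dy":0,"dz":1.5,"wx":0,"wy":0,"wz":0,"hand":0},
  {"dx":0,"dy":0,"dz":1.2,"wx":0,"wy":0,"wz":0,"hand":0},
])

```text
time_s: 2.1
tcp_pos: [545.2, 99.1, 127.4]
orientation: [3.142, -0.002, -3.075]
wrist_force: [0.3, -0.1, -0.2]
opening: 0.002
finger_force: 0.0
```

Run:
```python
from h import *
s=sensors.sense();print(s["tcp_pos"],s["wrist_force"])
p,d=cams.read_camera("wrist");np.save("w1.npy",d);q,d2=cams.read_camera("scene");np.save("s1.npy",d2)
cv2.imwrite("pics/w1.png",np.hstack([cv2.resize(p,(400,300)),cv2.resize(q[150:270,200:360],(400,300),interpolation=cv2.INTER_CUBIC)]))
```

```text
[545.24448873  99.08054006 127.38004614] [ 0.34607726 -0.10365987 -0.16213863]
```

View pics/w1.png

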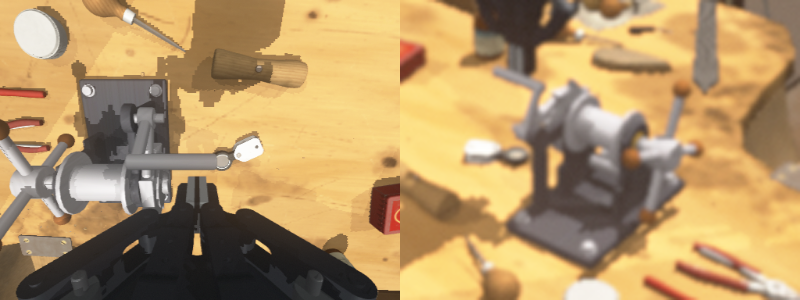

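Request:
apply_moves([
  {"dx":0.3,"dy":-0.6,"dz":0,"wx":0,"wy":0,"wz":0,"hand":0},
  {"dx":0.3,"dy":0,"dz":0,"wx":0,"wy":0,"wz":0,"hand":0},
  {"dx":0.3,"dy":0,"dz":0,"wx":0,"wy":0,"wz":0,"hand":0},
  {"dx":0.3,"dy":0,"dz":0,"wx":0,"wy":0,"wz":0,"hand":0},
  {"dx":0.3,"dy":0,"dz":0,"wx":0,"wy":0,"wz":0,"hand":0},
])

```text
time_s: 2.62
tcp_pos: [531.7, 92.1, 129.9]
orientation: [-3.142, 0.001, -3.075]
wrist_force: [1.3, -0.6, 0.8]
opening: -0.001
finger_force: 0.5
```

Request:
apply_moves([
  {"dx":0.3,"dy":0,"dz":0,"wx":0,"wy":0,"wz":0,"hand":0},
  {"dx":0.3,"dy":0,"dz":0,"wx":0,"wy":0,"wz":0,"hand":0},
  {"dx":0.3,"dy":0,"dz":0,"wx":0,"wy":0,"wz":0,"hand":0},
  {"dx":0.3,"dy":0,"dz":0,"wx":0,"wy":0,"wz":0,"hand":0},
  {"dx":0.3,"dy":0,"dz":0,"wx":0,"wy":0,"wz":0,"hand":0},
])

```text
time_s: 3.03
tcp_pos: [516.2, 91.1, 129.2]
orientation: [-3.142, -0.0, -3.075]
wrist_force: [0.2, 0.6, 0.7]
opening: 0.003
finger_force: 0.1
```

Request:
apply_moves([
  {"dx":0.3,"dy":0,"dz":0,"wx":0,"wy":0,"wz":0,"hand":0},
  {"dx":0.3,"dy":0,"dz":0,"wx":0,"wy":0,"wz":0,"hand":0},
  {"dx":0.3,"dy":0,"dz":0,"wx":0,"wy":0,"wz":0,"hand":0},
  {"dx":0.3,"dy":0,"dz":0,"wx":0,"wy":0,"wz":0,"hand":0},
  {"dx":0.3,"dy":0,"dz":0,"wx":0,"wy":0,"wz":0,"hand":0},
])

```text
time_s: 3.45
tcp_pos: [501.3, 90.1, 129.2]
orientation: [3.142, -0.0, -3.075]
wrist_force: [-0.3, -0.2, 0.7]
opening: 0.003
finger_force: 0.0
```

Request:
apply_moves([
  {"dx":0.3,"dy":0,"dz":0,"wx":0,"wy":0,"wz":0,"hand":0},
  {"dx":0.3,"dy":0,"dz":0,"wx":0,"wy":0,"wz":0,"hand":0},
  {"dx":0,"dy":0,"dz":0,"wx":0,"wy":0,"wz":0,"hand":0},
  {"dx":0,"dy":0,"dz":0,"wx":0,"wy":0,"wz":0,"hand":0},
])

```text
time_s: 3.78
tcp_pos: [495.7, 89.7, 129.3]
orientation: [-3.142, 0.0, -3.075]
wrist_force: [0.1, 0.8, 0.4]
opening: 0.004
finger_force: 0.0
```

Run:
```python
from h import *
s=sensors.sense();print(s["tcp_pos"],s["wrist_force"])
p,d=cams.read_camera("wrist");q,d2=cams.read_camera("scene")
W=cloud("scene",d2);z=W[...,2];m=(z>115)&(z<160)&(abs(W[...,0]-520)<80)&(W[...,1]>85)&(W[...,1]<112)
print(W[m].mean(0) if m.any() else 0,m.sum())
cv2.imwrite("pics/w2.png",np.hstack([cv2.resize(p,(400,300)),cv2.resize(q[150:270,200:360],(400,300),interpolation=cv2.INTER_CUBIC)]))
```

```text
[495.65180801  89.71696789 129.34509168] [0.11186336 0.79670616 0.39408467]
[478.00542351  93.24285778 143.90379887] 73
```

View pics/w2.png

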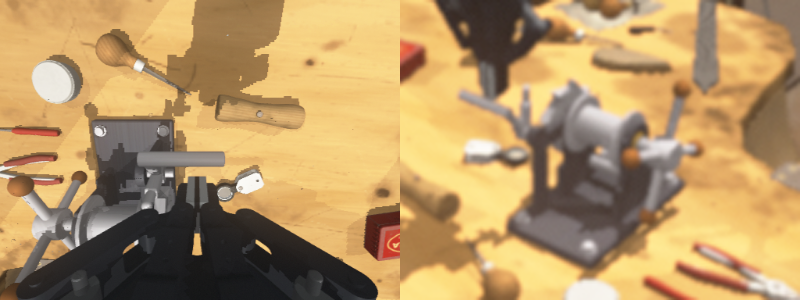

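Request:
apply_moves([
  {"dx":-0.3,"dy":0,"dz":0,"wx":0,"wy":0,"wz":0,"hand":0},
  {"dx":0,"dy":0,"dz":-2,"wx":0,"wy":0,"wz":0,"hand":0},
  {"dx":0,"dy":0,"dz":-2.5,"wx":0,"wy":0,"wz":0,"hand":0},
  {"dx":0,"dy":0,"dz":-2,"wx":0,"wy":0,"wz":0,"hand":0},
])

```text
time_s: 4.22
tcp_pos: [499.0, 89.9, 195.5]
orientation: [3.142, 0.0, -3.075]
wrist_force: [-0.6, -0.1, 0.5]
opening: 0.001
finger_force: 0.0
```

Request:
apply_moves([
  {"dx":-2.4,"dy":-3.0,"dz":0,"wx":0,"wy":0,"wz":0,"hand":0},
  {"dx":-2.4,"dy":-3.0,"dz":0,"wx":0,"wy":0,"wz":0,"hand":0},
  {"dx":-2.4,"dy":-3.0,"dz":0,"wx":0,"wy":0,"wz":0,"hand":0},
  {"dx":-2.4,"dy":-3.0,"dz":0,"wx":0,"wy":0,"wz":0,"hand":0},
  {"dx":-2.4,"dy":-3.0,"dz":0,"wx":0,"wy":0,"wz":0,"hand":0},
])

```text
time_s: 4.63
tcp_pos: [629.7, -53.4, 194.2]
orientation: [-3.142, 0.0, -3.075]
wrist_force: [1.2, 0.3, 0.5]
opening: 0.002
finger_force: 0.0
```

Request:
apply_moves([
  {"dx":0,"dy":0,"dz":0,"wx":0,"wy":0,"wz":0,"hand":0},
  {"dx":0,"dy":0,"dz":0,"wx":0,"wy":0,"wz":0,"hand":0},
])

```text
time_s: 4.8
tcp_pos: [629.3, -53.3, 193.2]
orientation: [3.141, -0.001, -3.077]
wrist_force: [0.0, 0.2, -0.9]
opening: 0.004
finger_force: 0.0
```

```bash
cat >> h.py <<'E'
O=np.array([567.5,11.,0]);a=.0667
A=np.array([[np.cos(a),np.sin(a),0],[-np.sin(a),np.cos(a),0],[0,0,1]])
def loc(W): return (W-O)@A.T
def report():
    s=sensors.sense();print("tcp loc",loc(s["tcp_pos"]).round(1),"yaw",s["orientation"][2])
    for n in ["scene","top"]:
        p,d=cams.read_camera(n);cv2.imwrite(f"pics/last_{n}.png",p);L=loc(cloud(n,d));L[d==0]=1e4
        m=(L[...,2]>110)&(L[...,2]<160)&(abs(L[...,0]+65)<55)&(L[...,1]>70)&(L[...,1]<104)
        if m.any(): print(n,"bar",L[m].mean(0).round(1),L[m].min(0).round(1),L[m].max(0).round(1),m.sum())
        b=p.astype(int);m=(b[...,2]-b[...,0]>35)&(L[...,2]>125)&(L[...,2]<162)&(abs(L[...,1]+68)<14)&(abs(L[...,0])<60)
        if m.any(): print(n,"knob",L[m].mean(0).round(1),L[m].min(0).round(1),L[m].max(0).round(1),m.sum())
E
python3 -c "
from h import *
report()"
```

```text
tcp loc [ 57.4 -68.3 193.2] yaw -3.077405177589354
scene bar [-94.5  84.5 140.2] [-98.4  70.1 133.3] [-88.9 100.5 144.4] 50
scene knob [ 20.2 -71.4 147.1] [ 12.4 -77.9 125.3] [ 29.5 -64.4 156.1] 57
```

Request:
apply_moves([
  {"dx":0,"dy":0,"dz":2,"wx":0,"wy":0,"wz":0,"hand":0},
  {"dx":0,"dy":0,"dz":2,"wx":0,"wy":0,"wz":0,"hand":0},
  {"dx":0,"dy":0,"dz":1.2,"wx":0,"wy":0,"wz":0,"hand":0},
  {"dx":0.3,"dy":0,"dz":0,"wx":0,"wy":0,"wz":0,"hand":0},
  {"dx":0.3,"dy":0,"dz":0,"wx":0,"wy":0,"wz":0,"hand":0},
])

```text
time_s: 5.32
tcp_pos: [621.5, -51.3, 142.6]
orientation: [3.141, -0.001, -3.074]
wrist_force: [0.1, 0.3, 1.4]
opening: 0.001
finger_force: 0.0
```

Request:
apply_moves([
  {"dx":0.3,"dy":0,"dz":0,"wx":0,"wy":0,"wz":0,"hand":0},
  {"dx":0.3,"dy":0,"dz":0,"wx":0,"wy":0,"wz":0,"hand":0},
  {"dx":0.2,"dy":0,"dz":0,"wx":0,"wy":0,"wz":0,"hand":0},
  {"dx":0.2,"dy":0,"dz":0,"wx":0,"wy":0,"wz":0,"hand":0},
  {"dx":0.2,"dy":0,"dz":0,"wx":0,"wy":0,"wz":0,"hand":0},
])

```text
time_s: 5.73
tcp_pos: [610.9, -53.1, 143.1]
orientation: [-3.141, 0.002, -3.075]
wrist_force: [3.8, 0.3, 2.7]
opening: -0.002
finger_force: 1.7
```

Request:
apply_moves([
  {"dx":0.2,"dy":0,"dz":0,"wx":0,"wy":0,"wz":0,"hand":0},
  {"dx":0.2,"dy":0,"dz":0,"wx":0,"wy":0,"wz":0,"hand":0},
  {"dx":0.2,"dy":0,"dz":0,"wx":0,"wy":0,"wz":0,"hand":0},
  {"dx":0.2,"dy":0,"dz":0,"wx":0,"wy":0,"wz":0,"hand":0},
  {"dx":0.2,"dy":0,"dz":0,"wx":0,"wy":0,"wz":0,"hand":0},
])

```text
time_s: 6.15
tcp_pos: [600.1, -53.7, 142.2]
orientation: [3.142, -0.0, -3.075]
wrist_force: [3.3, -0.0, 1.5]
opening: 0.001
finger_force: 1.3
```

Request:
apply_moves([
  {"dx":0.2,"dy":0,"dz":0,"wx":0,"wy":0,"wz":0,"hand":0},
  {"dx":0.2,"dy":0,"dz":0,"wx":0,"wy":0,"wz":0,"hand":0},
  {"dx":0.2,"dy":0,"dz":0,"wx":0,"wy":0,"wz":0,"hand":0},
  {"dx":0.2,"dy":0,"dz":0,"wx":0,"wy":0,"wz":0,"hand":0},
  {"dx":0,"dy":0,"dz":0,"wx":0,"wy":0,"wz":0,"hand":0},
])

```text
time_s: 6.57
tcp_pos: [591.9, -54.2, 142.3]
orientation: [3.142, -0.0, -3.075]
wrist_force: [0.6, -0.5, 1.2]
opening: -0.002
finger_force: 0.4
```

```bash
python3 -c "
from h import *
report()"
```

```text
tcp loc [ 20.  -66.7 142.3] yaw -3.0753721271582832
scene bar [-94.5  85.4 139.9] [-98.2  70.7 132.5] [-88.2 101.7 143.9] 48
scene knob [ -0.2 -71.6 152.1] [ -9.7 -81.3 126.2] [ 26.3 -54.5 161.6] 67
top bar [-91.9  97.7 140.1] [-97.1  92.8 137.7] [-87.1 101.2 143.9] 25
```

Request:
apply_moves([
  {"dx":0.2,"dy":0,"dz":0,"wx":0,"wy":0,"wz":0,"hand":0},
  {"dx":0.2,"dy":0,"dz":0,"wx":0,"wy":0,"wz":0,"hand":0},
  {"dx":0.2,"dy":0,"dz":0,"wx":0,"wy":0,"wz":0,"hand":0},
  {"dx":0.2,"dy":0,"dz":0,"wx":0,"wy":0,"wz":0,"hand":0},
  {"dx":0.2,"dy":0,"dz":0,"wx":0,"wy":0,"wz":0,"hand":0},
])

```text
time_s: 7.08
tcp_pos: [582.3, -54.9, 142.4]
orientation: [-3.142, 0.0, -3.075]
wrist_force: [3.3, -0.1, 1.8]
opening: -0.002
finger_force: 1.1
```

Request:
apply_moves([
  {"dx":0.2,"dy":0,"dz":0,"wx":0,"wy":0,"wz":0,"hand":0},
  {"dx":0.2,"dy":0,"dz":0,"wx":0,"wy":0,"wz":0,"hand":0},
  {"dx":0,"dy":0,"dz":0,"wx":0,"wy":0,"wz":0,"hand":0},
  {"dx":0,"dy":0,"dz":0,"wx":0,"wy":0,"wz":0,"hand":0},
])

```text
time_s: 7.42
tcp_pos: [578.0, -55.1, 142.1]
orientation: [3.141, -0.001, -3.075]
wrist_force: [-0.9, -0.1, 1.3]
opening: 0.002
finger_force: 0.0
```

Request:
apply_moves([
  {"dx":-0.4,"dy":0,"dz":0,"wx":0,"wy":0,"wz":0,"hand":0},
  {"dx":-0.6,"dy":0,"dz":0,"wx":0,"wy":0,"wz":0,"hand":0},
  {"dx":-0.5,"dy":0,"dz":-2,"wx":0,"wy":0,"wz":0,"hand":0},
  {"dx":0,"dy":0,"dz":-3,"wx":0,"wy":0,"wz":0,"hand":0},
  {"dx":0,"dy":0,"dz":0,"wx":0,"wy":0,"wz":0,"hand":0},
])

```text
time_s: 7.83
tcp_pos: [595.6, -54.4, 196.5]
orientation: [-3.14, 0.005, -3.075]
wrist_force: [0.2, -0.0, 0.1]
opening: -0.002
finger_force: 0.0
```

```bash
python3 -c "
from h import *
report()"
```

```text
tcp loc [ 23.7 -67.1 196.5] yaw -3.075146134113958
scene bar [-94.7  85.2 140.2] [-98.2  70.3 134.9] [-89.   99.6 143.9] 48
scene knob [-15.8 -71.3 149.6] [-22.8 -78.8 125.1] [ -5.9 -61.7 160.4] 64
top bar [-89.4 100.5 141.9] [-91.5 100.4 139.3] [-87.2 100.6 144.4] 3
```

Request:
apply_moves([
  {"dx":2.45,"dy":2.53,"dz":0,"wx":0,"wy":0,"wz":0,"hand":0},
  {"dx":2.45,"dy":2.53,"dz":0,"wx":0,"wy":0,"wz":0,"hand":0},
  {"dx":2.45,"dy":2.53,"dz":0,"wx":0,"wy":0,"wz":0,"hand":0},
  {"dx":2.45,"dy":2.53,"dz":0,"wx":0,"wy":0,"wz":0,"hand":0},
  {"dx":2.45,"dy":2.53,"dz":0,"wx":0,"wy":0,"wz":0,"hand":0},
])

```text
time_s: 8.35
tcp_pos: [461.1, 64.9, 191.2]
orientation: [3.141, -0.002, -3.076]
wrist_force: [0.8, 0.3, 0.3]
opening: -0.0
finger_force: 0.0
```

Request:
apply_moves([
  {"dx":2.45,"dy":2.53,"dz":0,"wx":0,"wy":0,"wz":0,"hand":0},
  {"dx":0,"dy":0,"dz":0,"wx":0,"wy":0,"wz":0,"hand":0},
  {"dx":0,"dy":0,"dz":2.5,"wx":0,"wy":0,"wz":0,"hand":0},
  {"dx":0,"dy":0,"dz":2.5,"wx":0,"wy":0,"wz":0,"hand":0},
  {"dx":0,"dy":0,"dz":2.0,"wx":0,"wy":0,"wz":0,"hand":0},
])

```text
time_s: 8.77
tcp_pos: [436.0, 87.8, 120.4]
orientation: [3.142, -0.001, -3.075]
wrist_force: [0.6, 0.3, -0.2]
opening: 0.001
finger_force: 0.0
```

```bash
python3 -c "
from h import *
report()"
```

```text
tcp loc [-126.1   85.4  120.4] yaw -3.074820122471985
scene bar [-100.5   77.1  139.9] [-119.8   70.4  131.4] [-91.   89.2 149.5] 37
scene knob [-15.9 -71.3 150.4] [-22.1 -78.3 127.8] [ -6.7 -62.3 159.9] 62
top knob [-15.  -68.3 156.1] [-21.  -75.7 151. ] [ -9.3 -61.3 161.1] 49
```

Request:
apply_moves([
  {"dx":-0.4,"dy":0,"dz":-0.7,"wx":0,"wy":0,"wz":0,"hand":0},
  {"dx":-0.4,"dy":0,"dz":0,"wx":0,"wy":0,"wz":0,"hand":0},
  {"dx":-0.3,"dy":0,"dz":0,"wx":0,"wy":0,"wz":0,"hand":0},
  {"dx":-0.3,"dy":0,"dz":0,"wx":0,"wy":0,"wz":0,"hand":0},
  {"dx":-0.3,"dy":0,"dz":0,"wx":0,"wy":0,"wz":0,"hand":0},
])

```text
time_s: 9.28
tcp_pos: [454.3, 88.7, 129.8]
orientation: [-3.142, 0.001, -3.075]
wrist_force: [-1.9, 0.3, 1.3]
opening: -0.001
finger_force: 1.2
```

Request:
apply_moves([
  {"dx":-0.3,"dy":0,"dz":0,"wx":0,"wy":0,"wz":0,"hand":0},
  {"dx":-0.3,"dy":0,"dz":0,"wx":0,"wy":0,"wz":0,"hand":0},
  {"dx":-0.3,"dy":0,"dz":0,"wx":0,"wy":0,"wz":0,"hand":0},
  {"dx":-0.3,"dy":0,"dz":0,"wx":0,"wy":0,"wz":0,"hand":0},
  {"dx":-0.3,"dy":0,"dz":0,"wx":0,"wy":0,"wz":0,"hand":0},
])

```text
time_s: 9.7
tcp_pos: [469.0, 89.8, 129.2]
orientation: [3.142, 0.0, -3.075]
wrist_force: [0.1, 0.0, 1.1]
opening: 0.0
finger_force: 0.2
```

Request:
apply_moves([
  {"dx":-0.3,"dy":0,"dz":0,"wx":0,"wy":0,"wz":0,"hand":0},
  {"dx":-0.3,"dy":0,"dz":0,"wx":0,"wy":0,"wz":0,"hand":0},
  {"dx":-0.3,"dy":0,"dz":0,"wx":0,"wy":0,"wz":0,"hand":0},
  {"dx":-0.3,"dy":0,"dz":0,"wx":0,"wy":0,"wz":0,"hand":0},
  {"dx":-0.3,"dy":0,"dz":0,"wx":0,"wy":0,"wz":0,"hand":0},
])

```text
time_s: 10.12
tcp_pos: [483.9, 90.8, 129.3]
orientation: [3.142, 0.0, -3.075]
wrist_force: [0.5, 0.8, -0.4]
opening: 0.006
finger_force: 0.0
```

Request:
apply_moves([
  {"dx":-0.3,"dy":0,"dz":0,"wx":0,"wy":0,"wz":0,"hand":0},
  {"dx":-0.3,"dy":0,"dz":0,"wx":0,"wy":0,"wz":0,"hand":0},
  {"dx":-0.3,"dy":0,"dz":0,"wx":0,"wy":0,"wz":0,"hand":0},
  {"dx":0,"dy":0,"dz":0,"wx":0,"wy":0,"wz":0,"hand":0},
  {"dx":0,"dy":0,"dz":0,"wx":0,"wy":0,"wz":0,"hand":0},
])

```text
time_s: 10.53
tcp_pos: [492.7, 91.4, 129.2]
orientation: [3.142, -0.0, -3.075]
wrist_force: [-0.5, 0.4, -0.5]
opening: 0.001
finger_force: 0.0
```

```bash
python3 -c "
from h import *
report()"
```

```text
tcp loc [-69.3  85.2 129.2] yaw -3.0753031393989105
scene bar [-70.2  79.  146.4] [-82.5  70.  130.9] [-37.4  97.6 160. ] 128
scene knob [-16.3 -71.6 150.3] [-22.  -78.2 126.1] [ -8.6 -62.4 160.1] 63
top knob [-15.3 -68.1 155.2] [-22.1 -75.5 149.1] [ -7.4 -61.3 160.3] 55
```

Pull back, raise, and check.

Request:
apply_moves([
  {"dx":0.8,"dy":0,"dz":0,"wx":0,"wy":0,"wz":0,"hand":0},
  {"dx":1.5,"dy":0,"dz":0,"wx":0,"wy":0,"wz":0,"hand":0},
  {"dx":2,"dy":0,"dz":-2,"wx":0,"wy":0,"wz":0,"hand":0},
  {"dx":1,"dy":1,"dz":-3,"wx":0,"wy":0,"wz":0,"hand":0},
  {"dx":0,"dy":3,"dz":-2,"wx":0,"wy":0,"wz":0,"hand":0},
])

```text
time_s: 11.05
tcp_pos: [434.8, 126.1, 201.2]
orientation: [-3.141, -0.0, -3.078]
wrist_force: [1.7, -0.0, 0.7]
opening: 0.001
finger_force: 0.0
```

Request:
apply_moves([
  {"dx":0,"dy":4,"dz":0,"wx":0,"wy":0,"wz":0,"hand":0},
  {"dx":0,"dy":4,"dz":0,"wx":0,"wy":0,"wz":0,"hand":0},
  {"dx":0,"dy":0,"dz":0,"wx":0,"wy":0,"wz":0,"hand":0},
  {"dx":0,"dy":0,"dz":0,"wx":0,"wy":0,"wz":0,"hand":0},
])

```text
time_s: 11.38
tcp_pos: [430.7, 209.0, 199.2]
orientation: [-3.142, -0.0, -3.072]
wrist_force: [0.4, -1.6, 0.1]
opening: -0.002
finger_force: 0.0
```

```bash
python3 -c "
from h import *
report()
q=cv2.imread('pics/last_scene.png');t=cv2.imread('pics/last_top.png')
r=lambda a:cv2.resize(a,(400,300),interpolation=cv2.INTER_CUBIC)
cv2.imwrite('pics/fin.png',np.hstack([r(q[150:270,200:360]),r(t[130:250,200:360])]))"
```

```text
tcp loc [-123.3  206.7  199.2] yaw -3.071643386368454
scene bar [-45.2  85.1 144. ] [-49.   71.1 136.9] [-37.8  99.2 148.6] 46
scene knob [-15.9 -71.5 150.2] [-22.7 -78.  129. ] [ -7.9 -62.5 159.6] 60
top bar [-43.6  86.  144.6] [-48.4  70.  136.9] [-37.6 101.4 149.1] 90
top knob [-15.5 -68.  156.5] [-22.4 -75.5 150.7] [ -9.3 -61.3 160.2] 53
```

View pics/fin.png

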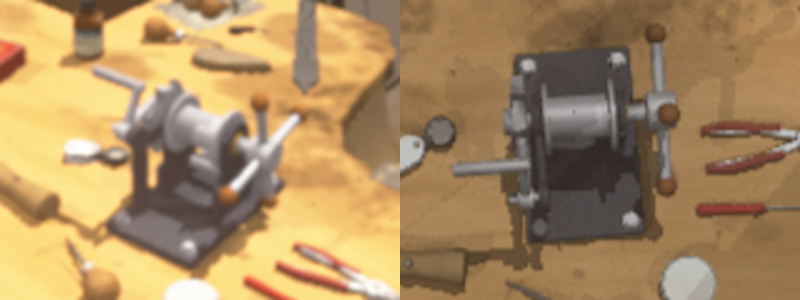

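```bash
python3 -c "
from h import *
for n in ['scene','top']:
    d=np.load(n+'0.npy');L=loc(cloud(n,d))
    m=(L[...,2]>110)&(L[...,2]<160)&(abs(L[...,0]+65)<55)&(L[...,1]>70)&(L[...,1]<104)
    print(n,L[m].mean(0),L[m].min(0),L[m].max(0),m.sum())"
```

```text
scene [-44.41778211  84.89177948 143.45416138] [-49.32629795  70.29882386 136.37073087] [-39.00136347 101.56233827 147.6850542 ] 49
top [-43.00095082  86.37215706 143.65380151] [-47.90945787  70.11293605 137.26617736] [-36.78865894 101.56350784 148.80804025] 90
```

```bash
python3 -c "
from rig import bot
print(bot.sign_off())"
```

```text
the job is handed in; nothing more can be done
None
```

The job is handed in: the wheel is one tooth back (about 0.62 rad by the cameras), the pawl has dropped into the next notch, and the fingers are clear of the winch; no contact with the tools was seen, but I did not measure their positions afterwards.

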